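# Sort the watchmaker's desk

### The arm

A 6-joint arm with a two-finger parallel gripper is mounted at the origin on the work surface. World frame = base frame: x ahead of the robot, y to its left, z up, the work surface at z = 0. Lengths are in m, angles in rad, forces in N, time in s.
With the tool pointing down it reaches from about 0.275 to 0.825 m from the base axis. Payload 5.2 kg.
Tool frame: the origin (TCP) lies on the centre line of the jaws, within the pads' length; the fingertips stand 17 mm ahead of it and the grasp point (between the pads) lies 2 mm behind it (ctrl.tips_ahead is the distance from the TCP to the fingertips, in m); z points along the fingers, y is the line along which they close (so a half turn about z gives the same grasp; the last joint's range is limited). The gripper opens to 93 mm and grips with 3 to 60 N. Pads are 15 mm wide; open, the fingers measure 128 mm over their backs; the gripper's body (75 mm by 188 mm) begins 65 mm behind the grasp point.
Start: joints at [1.041, 0.259, 1.535, -0, 1.348, -0.203], TCP at [0.177, 0.521, 0.236] pointing down, gripper open.
Joint ranges: [-3.14, 3.14], [-0.91, 2.08], [0.19, 2.58], [-1.22, 4.36], [0.22, 2.71], [-3.12, 3.12]. Speed limits (rad/s): [2.57, 2.57, 3.14, 3.14, 3.14, 3.14].

### API

Orientations are given as a unit quaternion [w, x, y, z].
In Python, from plant import ctrl, eyes, finder gives the robot as it stands. The module is installed in compiled form; this text tells all that it offers.
- The arm moves only by the tool servo_tool, never from a script. Its argument "series" is a list of rows, each a list of 7 numbers: the shift along the world's x, y, z each as a share of 0.75 m, from -1 to 1, then the turn, a rotation vector about the world's x, y, z each as a share of 90 degrees, from -1 to 1, then the opening, from -1 (shut) to 1 (fully open). A call has 1 to 10 rows; each row is the pose to reach, as a shift and turn from the pose commanded when the call began; what a row does not reach only later rows make up. A row lasts 1/10 s, in which the tool goes at most 50 mm and 8.59 degrees, less where a joint would pass 70% of its speed; a pose out of reach is approached as far as the arm can. A call with a number of a shift or a turn outside -1 to 1 is refused whole. A call with a gripper value outside its range is refused whole. The fingers move at their own pace and stop on an object; the grip force is fixed at half the most. Time passes only in rows, so rows that repeat a pose let the fingers close. It gives the time, the measured TCP pose, the force, the opening and the grip force at its end, in the units of the state.
- ctrl.get_state(): the state, without advancing time (a new reading comes with each control period).
- eyes.camera(name): name is "scene" or "top" or "wrist"; returns a dict with "image" (420x560x3 uint8, red, green, blue), "camera_matrix" (3x3 intrinsics, pixels), "dist" ([k1, k2, p1, p2, k3] as OpenCV has them; the pictures are not rectified), "extrinsics" (4x4, takes a point from camera to world coordinates). Camera axes: x right, y down, z forward; pixel columns grow to the right and rows downward; lengths in m; the calibration is good to about 2 mm. A picture is of the moment at which its call begins. There is no depth.
- ctrl.finish_job(): hands the job in; it is judged then, once.
Trained networks look in a picture, given as the dict that the camera call returned (one of the last four; its "shot" number tells which), for a name from the list of things; names that differ only in an ending like _2 or _b are one class to them, and where a whole thing is asked for, a point or a joint stands for the part that bears it (a point fixed in the world has none). Each returns a list of dicts, best first, with "conf" (0 to 1); they miss things now and then, are a little off and sometimes report something else, mostly with a low value. They report only what shows in the picture. A call takes as long as a camera call. They do not tell look-alikes from the thing itself.
- finder.find_in(picture, thing): "at" ([row, column] in pixels, amid what is visible of it).
- finder.silhouettes(picture, thing): "mask" (420x560 bool, what is visible of it) and "at" ([row, column] in pixels, amid what is visible of it).
- finder.landmark_of(picture, thing): "at" ([row, column] in pixels: a listed point, or the origin of a listed thing).
The state is a dict: "clock": time; "qpos": joint angles; "joint_vel": joint speeds; "joint_torque": joint torques, N m; "tool_pos": TCP position; "eef_rot": TCP orientation; "ft_force": force on the tool from outside, world axes, zero at the start; "wrist_torque": the same for the moment, N m; "gripper_width": finger opening in m; "finger_force": force on a finger pad.
Only numpy, scipy, OpenCV 4.12 (cv2) and the standard library are available. Lean on these libraries where they do the work, as an engineer would, in place of code of your own. Each camera call takes 0.05 s, during which the arm holds its last target. There are 200 camera calls.

### The job

Sort the things on the watchmaker's desk: both steel watch heads go in the grey ceramic tray, dials up, and both brass movement holders in the green-lined walnut tray, each lying flat on the tray floor beside the other; the black screwdriver goes in the free place of the rack, its handle resting across both rails and centred over the gap, either way round. Set everything down gently instead of dropping it, and leave the orange blower and the steel bench block where they stand.

Things in the scene. Friction and masses are not known exactly. Their poses are not given: they have to be found in the camera images.
- watch_white: loose steel watch head without strap, white dial, 12 mm high, 0.05 to 0.09 kg: round case 39 mm across, lugs at its +x and -x ends (46 mm over the flat lug ends, each lug pair 22 mm wide), a 6 mm crown standing out 3.5 mm at -y. Origin at the centre of the underside, z up through the dial. Best gripped over the lug ends (closing along its x)
- watch_blue: loose steel watch head without strap, blue dial, 12 mm high, 0.05 to 0.09 kg: round case 39 mm across, lugs at its +x and -x ends (46 mm over the flat lug ends, each lug pair 22 mm wide), a 6 mm crown standing out 3.5 mm at -y. Origin at the centre of the underside, z up through the dial. Best gripped over the lug ends (closing along its x)
- holder_round: loose brass movement holder, a plain ring 44 mm outside, 28 mm inside, 12 mm high. Origin at the centre of the underside, z up. About 0.06 kg
- holder_square: loose brass movement holder, a square block 38 by 38 mm, 12 mm high, with an 18 mm wide channel 5 mm deep across its top running along its y and a dark spot in the middle. Origin at the centre of the underside, x and y along its sides. About 0.07 kg
- screwdriver: loose black screwdriver: hexagonal handle 100 mm long, 10 mm across flats, thin blade standing out 25 mm at the -x end, 8 mm long red cap at the +x end (133 mm over all). Origin on the axis at mid-handle (5 mm above what it lies on), x along the axis. It lies on a flat and does not roll. About 0.035 kg
- ceramic_tray: plain grey ceramic tray, fixed to the desk, 140 mm (its x) by 120 mm (its y), 18 mm high over all, walls 5 mm, inside 130 by 110 mm, inner floor 5 mm above the desk. Origin at the centre of the underside. Room for two things side by side along its x (for example 32 mm either side of the centre)
- walnut_tray: dark walnut tray lined with green felt, fixed to the desk, 140 mm (its x) by 120 mm (its y), 18 mm high over all, walls 5 mm, inside 130 by 110 mm, inner floor 5 mm above the desk. Origin at the centre of the underside. Room for two things side by side along its x (for example 32 mm either side of the centre)
- rack: fixed rack: base 110 mm long (x), two aluminium rails along y at x = -32 and +32 mm, each 12 mm thick (52 mm gap), tops 36 mm above the desk. Drivers lie on them along x between 5 mm high lips. Free place at y = 0, 24 mm wide; two fixed drivers (blue, yellow cap) at y = -41 and -56 mm, tops 46 mm high. Rails span y = -70 to +35 mm. Origin at desk height under the middle of the free place
- blower: bystander: loose orange bulb-shaped dust blower standing nozzle up, 54 mm across, 88 mm high; to be left alone. Origin at the centre of the underside
- bench_block: bystander: loose round steel bench block, 60 mm across, 25 mm high, with small dark holes in its top; to be left alone. Origin at the centre of the underside
There are look-alikes about, which are no part of the job. What is shaped like the watch_white but pink, red or turquoise is not meant.

How it is judged:
At the end, for the whole second after the job is handed in: Watch heads flat (0.12 rad), dial up, on the ceramic tray floor, brass holders flat on the walnut tray floor (within 50 by 42 mm of its centre); screwdriver on both rails in the free place, within 16 mm along, 11 mm across, 0.15 rad; all released and at rest (x of watch_white in the frame of ceramic_tray between -0.05 and 0.05 m and y of watch_white in the frame of ceramic_tray between -0.042 and 0.042 m and z of watch_white in the frame of ceramic_tray between 0 and 0.01 m and angle between each of watch_white, watch_blue, holder_round, holder_square's own z axis and vertical below 0.12 rad and x of watch_blue in the frame of ceramic_tray between -0.05 and 0.05 m and y of watch_blue in the frame of ceramic_tray between -0.042 and 0.042 m and z of watch_blue in the frame of ceramic_tray between 0 and 0.01 m and x of holder_round in the frame of walnut_tray between -0.05 and 0.05 m and y of holder_round in the frame of walnut_tray between -0.042 and 0.042 m and z of holder_round in the frame of walnut_tray between 0 and 0.01 m and x of holder_square in the frame of walnut_tray between -0.05 and 0.05 m and y of holder_square in the frame of walnut_tray between -0.042 and 0.042 m and z of holder_square in the frame of walnut_tray between 0 and 0.01 m and x of screwdriver in the frame of rack between -0.016 and 0.016 m and y of screwdriver in the frame of rack between -0.011 and 0.011 m and z of screwdriver in the frame of rack between 0.037 and 0.045 m and angle between the x axis of screwdriver and the x axis of rack, either way round below 0.15 rad and linear speed of each of watch_white, watch_blue, holder_round, holder_square, screwdriver below 0.02 m/s); the robot touches nothing.
It fails at once if one of the five things is dropped: it falls free faster than 0.7 m/s (more than about 25 mm) ((linear speed of watch_white above 0.7 m/s and contact force between watch_white and anything else below 0.02 N) or (linear speed of watch_blue above 0.7 m/s and contact force between watch_blue and anything else below 0.02 N) or (linear speed of holder_round above 0.7 m/s and contact force between holder_round and anything else below 0.02 N) or (linear speed of holder_square above 0.7 m/s and contact force between holder_square and anything else below 0.02 N) or (linear speed of screwdriver above 0.7 m/s and contact force between screwdriver and anything else below 0.02 N)).
It fails at once if the blower or the bench block is pushed more than 15 mm or tipped (distance of any of blower, bench_block from where it was at the start of the episode above 0.015 m or angle between any of blower, bench_block's own z axis and vertical above 0.3 rad).
It also fails if it takes over 106 s, if anything falls off the work surface, if the arm or the gripper's body presses on something with over 40 N, if the wrist force passes 120 N, or if a joint passes its speed limit or range.

## Working session

There is one attempt and no reset: what is moved stays moved. The work goes in short steps, Python scripts to look and compute and a tool call to move; the robot and the scene stay as the last step left them, time stands still between calls to the robot, and variables do not carry over. Pictures are saved under pics/ and viewed, at most 16 in all, crops included, and the job is handed in when it is done.

Besides the shell and the picture viewer there is one more tool, called after ">>>" as a command line: name --pt "numbers of a row" for each row, then --argument value for the rest. servo_tool: Moves the arm, as the interface text tells. Shift numbers are shares of 0.75 m and turn numbers shares of 90 degrees, none past 1 either way. Its arguments: {"type":"object","properties":{"series":{"type":"array","items":{"type":"array","items":{"type":"number"}}}},"required":["series"]}

```bash
mkdir -p pics
cat > h.py <<'E'
import numpy as np, cv2
from plant import ctrl, eyes, finder
def save(p,name): cv2.imwrite('pics/'+name, cv2.cvtColor(p['image'],cv2.COLOR_RGB2BGR))
def ray(p,at):
    u=cv2.undistortPoints(np.array([[[at[1],at[0]]]],float),p['camera_matrix'],np.array(p['dist'],float))[0,0]
    T=np.array(p['extrinsics']); d=T[:3,:3]@np.array([u[0],u[1],1]); return T[:3,3],d/np.linalg.norm(d)
def onz(p,at,z):
    o,d=ray(p,at); return o+d*(z-o[2])/d[2]
def tri(rs):
    A=0;b=0
    for o,d in rs:
        M=np.eye(3)-np.outer(d,d); A=A+M; b=b+M@o
    x=np.linalg.solve(A,b); return x,[np.linalg.norm((np.eye(3)-np.outer(d,d))@(x-o)) for o,d in rs]
E
cat > a.py <<'E'
from h import *
s=eyes.camera('scene');t=eyes.camera('top')
save(s,'s0.png');save(t,'t0.png')
np.set_printoptions(precision=3,suppress=True)
print(np.array(t['extrinsics'])[:3,3],np.array(s['extrinsics'])[:3,3])
for n in 'watch_white watch_blue holder_round holder_square screwdriver ceramic_tray walnut_tray rack blower bench_block'.split():
    for k,p in (('t',t),('s',s)):
        print(n,k,[(np.round(r['at']).astype(int).tolist(),round(r['conf'],2),onz(p,r['at'],.01)[:2].round(3).tolist()) for r in finder.landmark_of(p,n)[:5]])
print(ctrl.get_state())
E
python3 a.py
```

```text
[0.298 0.003 1.149] [ 0.838 -0.369  0.87 ]
watch_white t [([158, 388], 0.83, [0.634, -0.284]), ([228, 354], 0.71, [0.482, -0.187]), ([208, 302], 0.62, [0.539, -0.078]), ([275, 364], 0.61, [0.377, -0.196])]
watch_white s [([346, 225], 0.6, [0.636, -0.282]), ([260, 200], 0.54, [0.489, -0.185]), ([240, 253], 0.53, [0.545, -0.087])]
watch_blue t [([245, 315], 0.56, [0.453, -0.097])]
watch_blue s [([224, 215], 0.59, [0.46, -0.105])]
holder_round t [([249, 184], 0.63, [0.473, 0.191])]
holder_round s [([135, 301], 0.56, [0.468, 0.187])]
holder_square t [([238, 274], 0.54, [0.478, -0.007])]
holder_square s [([196, 256], 0.62, [0.485, -0.001])]
screwdriver t [([257, 226], 0.8, [0.447, 0.102])]
screwdriver s [([157, 271], 0.49, [0.451, 0.097])]
ceramic_tray t [([220, 428], 0.8, [0.484, -0.355])]
ceramic_tray s [([331, 144], 0.7, [0.501, -0.352])]
walnut_tray t [([239, 108], 0.81, [0.51, 0.359])]
walnut_tray s [([103, 354], 0.92, [0.511, 0.342])]
rack t [([162, 261], 0.69, [0.653, 0.004])]
rack s [([240, 325], 0.96, [0.661, 0.002])]
blower t [([162, 342], 0.69, [0.636, -0.179]), ([164, 262], 0.53, [0.65, 0.003])]
blower s [([156, 273], 0.66, [0.452, 0.102]), ([306, 264], 0.62, [0.648, -0.18])]
bench_block t [([166, 174], 0.8, [0.666, 0.202])]
bench_block s [([176, 379], 0.84, [0.67, 0.199])]
{'clock': 1.1, 'qpos': array([ 1.041,  0.259,  1.535,  0.   ,  1.348, -0.203]), 'joint_vel': array([-0.001,  0.   , -0.   ,  0.   , -0.002, -0.   ]), 'joint_torque': array([ -0.   , -43.72 , -28.431,   0.072,   0.031,   0.   ]), 'tool_pos': array([0.177, 0.521, 0.236]), 'eef_rot': array([-0.   ,  0.163,  0.987,  0.   ]), 'ft_force': array([-0.062, -0.454, -0.008]), 'wrist_torque': array([0.018, 0.007, 0.032]), 'finger_force': 0.0, 'gripper_width': 0.09302079859488523}
```

```bash
python3 -c "
import cv2
a=cv2.imread('pics/t0.png');cv2.imwrite('pics/t0c.png',cv2.resize(a[110:310,50:470],(800,381),interpolation=cv2.INTER_CUBIC))"
```

```text
(no output)
```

View pics/t0.png

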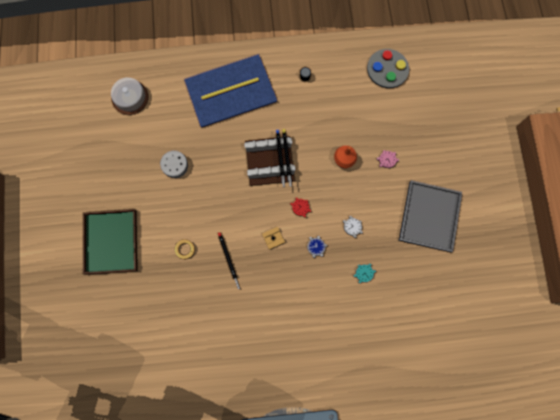

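View pics/t0c.png

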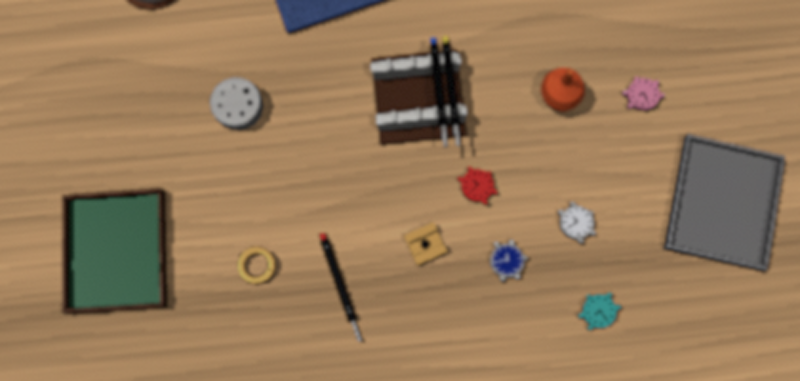

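View pics/s0.png

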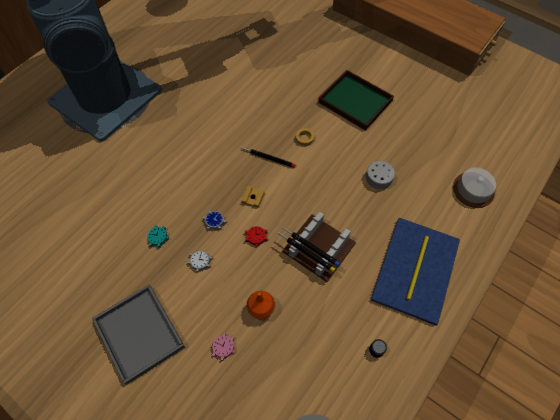

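The top view shows four watch-shaped things: pink (158,388), red (208,302), turquoise (275,364) and white (228,354). White is the one meant, because of its white dial; the crop confirms it. Blue is at (245,315), the ring at (249,184), the square holder at (238,274), the screwdriver at (257,226) with its red cap up, and the rack's free place at about (162,262).

```bash
cat > b.py <<'E'
from h import *
np.set_printoptions(precision=4,suppress=True)
s=eyes.camera('scene');t=eyes.camera('top')
ref=dict(watch_white=(228,354),watch_blue=(245,315),holder_round=(249,184),holder_square=(238,274),screwdriver=(257,226),ceramic_tray=(220,428),walnut_tray=(239,108),rack=(162,262))
for n,c in ref.items():
    rt=min(finder.landmark_of(t,n),key=lambda r:np.hypot(*(np.array(r['at'])-c)))
    g=onz(t,rt['at'],.01)
    rr=[r for r in finder.landmark_of(s,n) if np.hypot(*(onz(s,r['at'],.01)-g)[:2])<.04]
    if rr: print(n,tri([ray(t,rt['at']),ray(s,rr[0]['at'])]))
    for k,p,z in (('t',t,.006),('s',s,.006)):
        if n in('ceramic_tray','walnut_tray'):z=.018
        for r in finder.silhouettes(p,n)[:4]:
            if np.hypot(*(onz(p,r['at'],.01)-g)[:2])>.04: continue
            c,_=cv2.findContours(r['mask'].astype(np.uint8),0,2); c=max(c,key=cv2.contourArea)[:,0]
            w=np.array([onz(p,(q[1],q[0]),z)[:2] for q in c],np.float32)
            (x,y),(a,b),th=cv2.minAreaRect(w); print('  ',k,'rect',round(x,4),round(y,4),round(a,4),round(b,4),'ang',round(th,1))
w=eyes.camera('wrist'); E=np.array(w['extrinsics']); print(E, w['camera_matrix'],w['dist'])
E
python3 b.py
```

```text
watch_white (array([ 0.4872, -0.1853, -0.0031]), [np.float64(0.003710829210649243), np.float64(0.0037108292106493215)])
   t rect 0.4872 -0.1842 0.0436 0.0414 ang 29.5
   s rect 0.4868 -0.1827 0.0419 0.0486 ang 83.0
watch_blue (array([ 0.451 , -0.1011,  0.0129]), [np.float64(0.0031082360901333195), np.float64(0.0031082360901333412)])
   t rect 0.4497 -0.0994 0.0376 0.0468 ang 83.7
   s rect 0.4499 -0.0981 0.0391 0.0464 ang 80.5
holder_round (array([0.4704, 0.1899, 0.0229]), [np.float64(0.0010880236670478055), np.float64(0.0010880236670476548)])
   t rect 0.4735 0.1931 0.0432 0.0434 ang 40.3
   s rect 0.4747 0.1921 0.0371 0.0435 ang 36.2
holder_square (array([ 0.4852,  0.0014, -0.0004]), [np.float64(0.005009204645915316), np.float64(0.00500920464591526)])
   t rect 0.48 -0.0055 0.0399 0.0388 ang 20.5
   s rect 0.4784 -0.0056 0.0431 0.0467 ang 18.2
screwdriver (array([0.4459, 0.0995, 0.0082]), [np.float64(0.003161494201857406), np.float64(0.0031614942018573016)])
   t rect 0.4488 0.0982 0.1083 0.0124 ang 14.3
   s rect 0.4403 0.0959 0.129 0.0156 ang 14.3
ceramic_tray (array([ 0.4906, -
[... 165 characters left out ...]
216 0.146 ang 71.0
walnut_tray (array([0.5033, 0.3581, 0.005 ]), [np.float64(0.002273149590525846), np.float64(0.002273149590525909)])
   t rect 0.5042 0.354 0.1268 0.1428 ang 88.4
   s rect 0.5099 0.3491 0.1316 0.145 ang 87.4
rack (array([0.6539, 0.0045, 0.    ]), [np.float64(0.00034805083992685), np.float64(0.00034805083992677286)])
   t rect 0.6626 -0.0155 0.1335 0.1091 ang 0.4
   s rect 0.6448 -0.0099 0.1205 0.1372 ang 89.8
[[ 0.3212  0.9202  0.2239  0.1143]
 [ 0.947  -0.3121 -0.0759  0.5421]
 [ 0.      0.2364 -0.9717  0.3852]
 [ 0.      0.      0.      1.    ]] [[346.154    0.     278.4268]
 [  0.     346.154  208.7586]
 [  0.       0.       1.    ]] [-0.015  0.     0.     0.     0.   ]
```

The heights come out near the desk plane, the tray floors near 5 mm, and the sizes match the text. I'm moving over the ring now, turning the jaws to the walnut tray's y.

>>> servo_tool --pt "0.39 -0.445 -0.1 0 0 0.187 1" --pt "0.39 -0.445 -0.1 0 0 0.187 1" --pt "0.39 -0.445 -0.1 0 0 0.187 1" --pt "0.39 -0.445 -0.1 0 0 0.187 1" --pt "0.39 -0.445 -0.1 0 0 0.187 1" --pt "0.39 -0.445 -0.1 0 0 0.187 1" --pt "0.39 -0.445 -0.1 0 0 0.187 1" --pt "0.39 -0.445 -0.1 0 0 0.187 1" --pt "0.39 -0.445 -0.1 0 0 0.187 1" --pt "0.39 -0.445 -0.1 0 0 0.187 1"

```text
clock: 3.85
tool_pos: [0.4721, 0.1833, 0.1599]
eef_rot: [0.0, 0.019, 1.0, -0.001]
ft_force: [-0.3, 0.4, 0.5]
gripper_width: 0.093
finger_force: 0.0
```

```bash
cat > c.py <<'E'
import sys
from h import *
np.set_printoptions(precision=4,suppress=True)
w=eyes.camera('wrist'); save(w,sys.argv[1])
st=ctrl.get_state(); q=st['eef_rot']; p=st['tool_pos']
print('t',st['clock'],'tcp',p,'yaw',np.degrees(np.arctan2(q[2]**2-q[1]**2,2*q[1]*q[2])))
for a in sys.argv[2:]:
    n,z,zl=a.split(','); z=float(z); zl=float(zl)   # silhouette plane, landmark plane
    for r in finder.landmark_of(w,n)[:4]: print(n,'lm',np.round(r['at']),round(r['conf'],2),onz(w,r['at'],zl)[:2])
    for r in finder.silhouettes(w,n)[:4]:
        c,_=cv2.findContours(r['mask'].astype(np.uint8),0,2); c=max(c,key=cv2.contourArea)[:,0]
        v=np.array([onz(w,(k[1],k[0]),z)[:2] for k in c],np.float32)
        (x,y),(A,B),th=cv2.minAreaRect(v); print(n,'sil',np.round(r['at']),round(r['conf'],2),'rect',[round(float(k),4) for k in(x,y,A,B)],'ang',round(th,1),'shift',((np.array([x,y])-p[:2])/.75).round(4))
E
python3 c.py w1.png holder_round,.012,0 screwdriver,.005,.005 holder_square,.012,0
```

```text
t 3.9 tcp [0.4713 0.1841 0.1599] yaw 87.84182438394916
holder_round lm [202. 287.] 0.91 [0.4752 0.1911]
holder_round sil [211. 276.] 0.71 rect [0.4715, 0.191, 0.0424, 0.0432] ang 87.8 shift [0.0003 0.0092]
screwdriver lm [174. 182.] 0.65 [0.446  0.0988]
screwdriver lm [226. 466.] 0.41 [0.5032 0.3553]
screwdriver sil [169. 178.] 0.62 rect [0.4386, 0.0955, 0.1336, 0.0124] ang 14.7 shift [-0.0436 -0.1182]
holder_square lm [212.  75.] 0.87 [ 0.4774 -0.0057]
holder_square lm [225. 466.] 0.41 [0.5042 0.358 ]
holder_square sil [213.  70.] 0.72 rect [0.4769, -0.0031, 0.0397, 0.0461] ang 17.8 shift [ 0.0075 -0.2496]
holder_square sil [374. 136.] 0.62 rect [0.6422, 0.0351, 0.0236, 0.0474] ang 54.0 shift [ 0.2278 -0.1987]
```

View pics/w1.png

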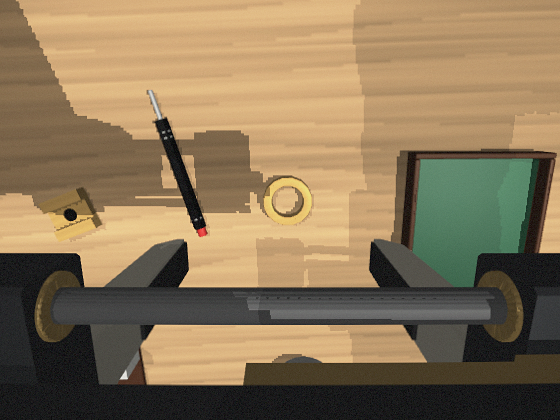

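The ring is centred at pixel (200,288), world (0.474, 0.191). The screwdriver's red cap is at (232,202) and the walnut tray is on the right. Descend and grip.

>>> servo_tool --pt "0.006 0.005 -0.06 0 0 0 0.5" --pt "0.006 0.005 -0.12 0 0 0 0.5" --pt "0.006 0.005 -0.17 0 0 0 0.5" --pt "0.006 0.005 -0.188 0 0 0 0.5" --pt "0.006 0.005 -0.188 0 0 0 0.5" --pt "0.006 0.005 -0.188 0 0 0 -1" --pt "0.006 0.005 -0.188 0 0 0 -1" --pt "0.006 0.005 -0.188 0 0 0 -1" --pt "0.006 0.005 -0.188 0 0 0 -1" --pt "0.006 0.005 -0.188 0 0 0 -1"

```text
clock: 5.2
tool_pos: [0.4737, 0.1912, 0.02]
eef_rot: [0.0, 0.017, 1.0, 0.0]
ft_force: [-1.5, 1.5, 2.5]
gripper_width: 0.0427
finger_force: 30.0
```

>>> servo_tool --pt "0 0 0.05 0 0 0 -1" --pt "0 0 0.075 0 0 0 -1" --pt "-0.002 0.07 0.08 0 0 0 -1" --pt "-0.002 0.14 0.08 0 0 0 -1" --pt "-0.002 0.2 0.08 0 0 0 -1" --pt "-0.002 0.221 0.08 0 0 0 -1" --pt "-0.002 0.221 0.06 0 0 0 -1" --pt "-0.002 0.221 0.06 0 0 0 -1"

```text
clock: 6.0
tool_pos: [0.4704, 0.3562, 0.0627]
eef_rot: [-0.002, 0.016, 1.0, -0.001]
ft_force: [-0.3, -0.1, -0.1]
gripper_width: 0.0425
finger_force: 30.0
```

```bash
python3 c.py w2.png walnut_tray,.018,0
```

```text
t 6.05 tcp [0.4709 0.3559 0.0635] yaw 88.12842703528345
walnut_tray lm [277. 282.] 0.74 [0.5025 0.3576]
walnut_tray sil [233. 280.] 0.8 rect [0.4599, 0.3585, 0.1193, 0.0542] ang 88.6 shift [-0.0147  0.0035]
```

View pics/w2.png

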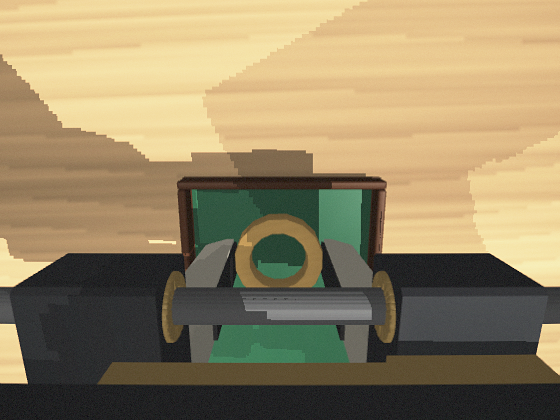

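The ring (258,280) is over the near part of the tray, whose walls are at columns 185 and 380. The fit is good, so lower, release and lift.

>>> servo_tool --pt "0 0.003 -0.025 0 0 0 -1" --pt "0 0.003 -0.045 0 0 0 -1" --pt "0 0.003 -0.051 0 0 0 -1" --pt "0 0.003 -0.051 0 0 0 -1" --pt "0 0.003 -0.051 0 0 0 0.2" --pt "0 0.003 -0.051 0 0 0 0.2" --pt "0 0.003 -0.051 0 0 0 0.2" --pt "0 0.003 -0.02 0 0 0 0.2" --pt "0 0.003 0.03 0 0 0 0.2" --pt "0 0.003 0.07 0 0 0 0.2"

```text
clock: 7.15
tool_pos: [0.4723, 0.3591, 0.119]
eef_rot: [0.0, 0.016, 1.0, 0.0]
ft_force: [0.7, 0.5, 0.6]
gripper_width: 0.0558
finger_force: 0.0
```

>>> servo_tool --pt "0.01 -0.48 0.05 0 0 0.244 0.5" --pt "0.01 -0.48 0.05 0 0 0.244 0.5" --pt "0.01 -0.48 0.05 0 0 0.244 0.5" --pt "0.01 -0.48 0.05 0 0 0.244 0.5" --pt "0.01 -0.48 0.05 0 0 0.244 0.5" --pt "0.01 -0.48 0.05 0 0 0.244 0.5" --pt "0.01 -0.48 0.05 0 0 0.244 0.5" --pt "0.01 -0.48 0.05 0 0 0.244 0.5" --pt "0.01 -0.48 0.05 0 0 0.244 0.5" --pt "0.01 -0.48 0.05 0 0 0.244 0.5"

```text
clock: 8.15
tool_pos: [0.4795, -0.0011, 0.155]
eef_rot: [0.0, -0.174, 0.985, 0.0]
ft_force: [-0.1, -0.3, -0.5]
gripper_width: 0.0698
finger_force: 0.0
```

```bash
python3 c.py w3.png holder_square,.012,0 watch_blue,.006,0 watch_white,.006,0 screwdriver,.005,.005
```

```text
t 8.2 tcp [ 0.4794 -0.0004  0.1547] yaw 110.06373682054175
holder_square lm [196. 274.] 0.61 [ 0.4781 -0.0053]
holder_square sil [197. 272.] 0.81 rect [0.4772, -0.006, 0.041, 0.0385] ang 18.9 shift [-0.0029 -0.0075]
watch_blue lm [126. 182.] 0.56 [ 0.4471 -0.1001]
watch_blue sil [129. 180.] 0.62 rect [0.4496, -0.0987, 0.0479, 0.0413] ang 31.9 shift [-0.0398 -0.1311]
watch_blue sil [346. 218.] 0.19 rect [0.6428, -0.0146, 0.06, 0.1282] ang 35.9 shift [ 0.2179 -0.019 ]
watch_white lm [ 2. 89.] 0.85 [ 0.3799 -0.1976]
watch_white lm [237. 178.] 0.62 [ 0.5441 -0.0753]
watch_white lm [137.  79.] 0.6 [ 0.486  -0.1815]
watch_white sil [137.  73.] 0.85 rect [0.4867, -0.185, 0.0472, 0.0468] ang 25.6 shift [ 0.0098 -0.2461]
watch_white sil [12. 86.] 0.79 rect [0.3906, -0.1925, 0.0231, 0.0489] ang 19.4 shift [-0.1184 -0.2562]
watch_white sil [231. 170.] 0.64 rect [0.5375, -0.0805, 0.0336, 0.0447] ang 45.6 shift [ 0.0775 -0.1068]
watch_white sil [194. 398.] 0.58 rect [0.4342, 0.0948, 0.1195, 0.0112] ang 14.6 shift [-0.0603  0.1269]
screwdriver lm [207. 394.] 0.84 [0.4496 0.0984]
screwdriver lm [360. 223.] 0.45 [0.652  0.0028]
screwdriver sil [194. 396.] 0.82 rect [0.4338, 0.0951, 0.1208, 0.0121] ang 15.0 shift [-0.0607  0.1273]
```

View pics/w3.png

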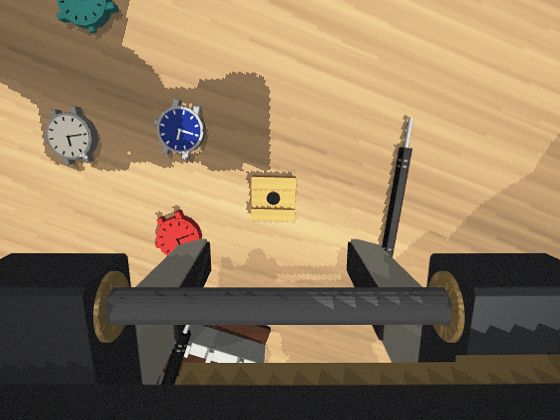

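The view shows the square holder at (197,273), with its channel along the closing line. Blue is at (129,181), white at (137,72), and the look-alikes turquoise (10,86) and red (237,178). The jaws close on the solid lower 7 mm of the block's ends.

>>> servo_tool --pt "-0.002 -0.007 -0.06 0 0 -0.006 0.4" --pt "-0.002 -0.007 -0.12 0 0 -0.006 0.4" --pt "-0.002 -0.007 -0.165 0 0 -0.006 0.4" --pt "-0.002 -0.007 -0.181 0 0 -0.006 0.4" --pt "-0.002 -0.007 -0.181 0 0 -0.006 0.4" --pt "-0.002 -0.007 -0.181 0 0 -0.006 -1" --pt "-0.002 -0.007 -0.181 0 0 -0.006 -1" --pt "-0.002 -0.007 -0.181 0 0 -0.006 -1" --pt "-0.002 -0.007 -0.181 0 0 -0.006 -1" --pt "-0.002 -0.007 -0.181 0 0 -0.006 -1"

```text
clock: 9.6
tool_pos: [0.4784, -0.0064, 0.0193]
eef_rot: [0.0, -0.17, 0.986, -0.0]
ft_force: [-0.4, -0.4, 4.0]
gripper_width: 0.0374
finger_force: 30.0
```

>>> servo_tool --pt "0 0 0.05 0 0 0 -1" --pt "0.077 0.485 0.093 0 0 -0.24 -1" --pt "0.077 0.485 0.093 0 0 -0.24 -1" --pt "0.077 0.485 0.093 0 0 -0.24 -1" --pt "0.077 0.485 0.093 0 0 -0.24 -1" --pt "0.077 0.485 0.093 0 0 -0.24 -1" --pt "0.077 0.485 0.093 0 0 -0.24 -1" --pt "0.077 0.485 0.093 0 0 -0.24 -1" --pt "0.077 0.485 0.093 0 0 -0.24 -1" --pt "0.077 0.485 0.093 0 0 -0.24 -1"

```text
clock: 10.6
tool_pos: [0.5359, 0.362, 0.0888]
eef_rot: [0.001, 0.016, 1.0, 0.001]
ft_force: [0.5, -0.6, -1.0]
gripper_width: 0.0368
finger_force: 30.0
```

>>> servo_tool --pt "0 0 -0.03 0 0 0 -1" --pt "0 0 -0.03 0 0 0 -1" --pt "0 0 -0.03 0 0 0 -1"

```text
clock: 10.9
tool_pos: [0.535, 0.3563, 0.0655]
eef_rot: [-0.001, 0.018, 1.0, -0.001]
ft_force: [0.1, 0.4, -1.3]
gripper_width: 0.0374
finger_force: 30.0
```

>>> servo_tool --pt "0 0.001 -0.025 0 0 0 -1" --pt "0 0.001 -0.045 0 0 0 -1" --pt "0 0.001 -0.053 0 0 0 -1" --pt "0 0.001 -0.053 0 0 0 -1" --pt "0 0.001 -0.053 0 0 0 0.1" --pt "0 0.001 -0.053 0 0 0 0.1" --pt "0 0.001 -0.053 0 0 0 0.1" --pt "0 0.001 -0.02 0 0 0 0.1" --pt "0 0.001 0.03 0 0 0 0.1" --pt "0 0.001 0.09 0 0 0 0.1"

```text
clock: 11.9
tool_pos: [0.5348, 0.3577, 0.1337]
eef_rot: [-0.001, 0.018, 1.0, -0.001]
ft_force: [0.8, -0.1, 0.3]
gripper_width: 0.051
finger_force: 0.0
```

>>> servo_tool --pt "-0.117 -0.346 0.01 0 0 0.186 0" --pt "-0.117 -0.346 0.01 0 0 0.186 0" --pt "-0.117 -0.346 0.01 0 0 0.186 0" --pt "-0.117 -0.346 0.01 0 0 0.186 0" --pt "-0.117 -0.346 0.01 0 0 0.186 0" --pt "-0.117 -0.346 0.01 0 0 0.186 0" --pt "-0.117 -0.346 0.01 0 0 0.186 0" --pt "-0.117 -0.346 0.01 0 0 0.186 0"

```text
clock: 12.7
tool_pos: [0.4487, 0.0987, 0.1419]
eef_rot: [0.001, -0.127, 0.992, 0.0]
ft_force: [0.6, 0.2, -0.6]
gripper_width: 0.0466
finger_force: 0.0
```

```bash
python3 c.py w4.png screwdriver,.005,.005
```

```text
t 12.75 tcp [0.4488 0.0992 0.1417] yaw 104.63867559126835
screwdriver lm [202. 277.] 0.61 [0.4469 0.0976]
screwdriver sil [193. 275.] 0.59 rect [0.4387, 0.096, 0.1341, 0.0118] ang 15.4 shift [-0.0135 -0.0044]
```

View pics/w4.png

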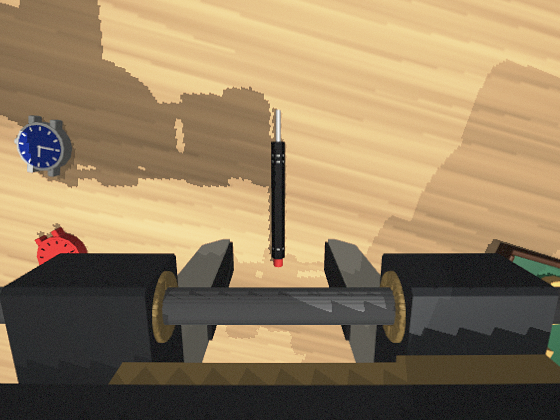

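The screwdriver is vertical in the view (blade tip (110,278), cap (263,278)), so the jaws are square to it and its middle is within 2 mm. Descend and grip.

>>> servo_tool --pt "-0.002 -0.002 -0.06 0 0 0.004 -0.2" --pt "-0.002 -0.002 -0.12 0 0 0.004 -0.2" --pt "-0.002 -0.002 -0.155 0 0 0.004 -0.2" --pt "-0.002 -0.002 -0.163 0 0 0.004 -0.2" --pt "-0.002 -0.002 -0.163 0 0 0.004 -0.2" --pt "-0.002 -0.002 -0.163 0 0 0.004 -1" --pt "-0.002 -0.002 -0.163 0 0 0.004 -1" --pt "-0.002 -0.002 -0.163 0 0 0.004 -1" --pt "-0.002 -0.002 -0.163 0 0 0.004 -1" --pt "-0.002 -0.002 -0.163 0 0 0.004 -1"

```text
clock: 13.85
tool_pos: [0.4469, 0.0973, 0.0193]
eef_rot: [0.0, -0.131, 0.991, 0.0]
ft_force: [0.7, 0.9, 2.2]
gripper_width: 0.0099
finger_force: 30.0
```

>>> servo_tool --pt "0 0 0.06 0 0 0 -1" --pt "0 0 0.12 0 0 0 -1" --pt "0.276 -0.124 0.175 0 0 -0.165 -1" --pt "0.276 -0.124 0.175 0 0 -0.165 -1" --pt "0.276 -0.124 0.175 0 0 -0.165 -1" --pt "0.276 -0.124 0.175 0 0 -0.165 -1" --pt "0.276 -0.124 0.175 0 0 -0.165 -1" --pt "0.276 -0.124 0.175 0 0 -0.165 -1" --pt "0.276 -0.124 0.175 0 0 -0.165 -1" --pt "0.276 -0.124 0.175 0 0 -0.165 -1"

```text
clock: 14.85
tool_pos: [0.6519, 0.0048, 0.1494]
eef_rot: [-0.001, -0.002, 1.0, 0.0]
ft_force: [-0.2, 0.3, -0.5]
gripper_width: 0.0098
finger_force: 30.0
```

```bash
python3 c.py w5.png rack,.036,0
python3 - <<'E'
from h import *
t=eyes.camera('top')
i=cv2.cvtColor(t['image'],cv2.COLOR_RGB2BGR)
w=cv2.imread('pics/w5.png')
a=cv2.resize(cv2.imread('pics/t0.png')[125:200,235:305],(373,400),interpolation=cv2.INTER_CUBIC)
b=cv2.resize(w[100:400,120:440],(427,400))
cv2.imwrite('pics/w5c.png',np.hstack([b,a]))
E
```

```text
t 14.9 tcp [0.652  0.005  0.1497] yaw 90.21016983605904
rack lm [209. 276.] 0.87 [0.6586 0.0031]
rack lm [220. 498.] 0.68 [0.6682 0.2037]
rack sil [192. 241.] 0.88 rect [0.6362, -0.035, 0.0679, 0.1054] ang 84.4 shift [-0.021  -0.0533]
```

View pics/w5c.png

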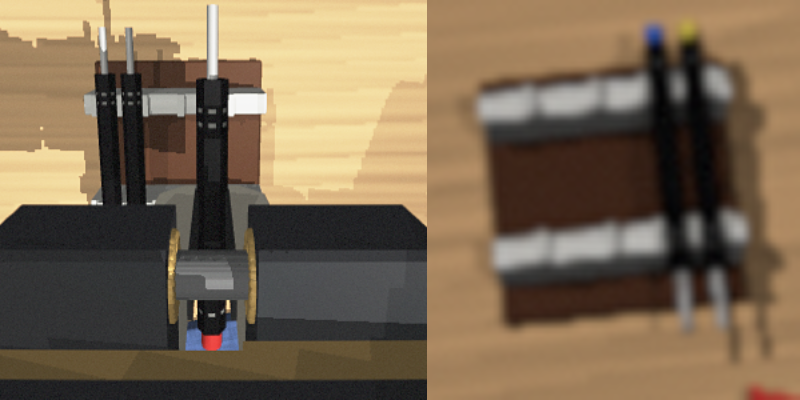

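Run:
```python
from h import *
w=eyes.camera('wrist'); 
for r,c in ((93,85),(91,266),(91,150),(91,187)): print(onz(w,(100+r*.75,120+c*.75),.036))
g=cv2.resize(w['image'][155:195,170:340],(800,188),interpolation=cv2.INTER_CUBIC)
cv2.imwrite('pics/w6.png',g[:,:,::-1])
t=eyes.camera('top')
m=cv2.imread('pics/t0.png')
for r,c in ((125+(80)*75/400,235+480-427-0),):pass
f=lambda x,y:(125+y*75/400,235+(x-427)*70/373)
for n,q in dict(farL=(478,90),farR=(732,62),nearL=(493,238),nearR=(747,213)).items(): print(n,onz(t,f(*q),.036))
```

```text
[ 0.62067339 -0.06724829  0.036     ]
[0.61917559 0.03644939 0.036     ]
[ 0.61941625 -0.02992906  0.036     ]
[ 0.61934587 -0.00875459  0.036     ]
farL [0.69647668 0.03669517 0.036     ]
farR [ 0.69814323 -0.07097376  0.036     ]
nearL [0.6312972  0.03602015 0.036     ]
nearR [ 0.63153792 -0.07017681  0.036     ]
```

View pics/w6.png

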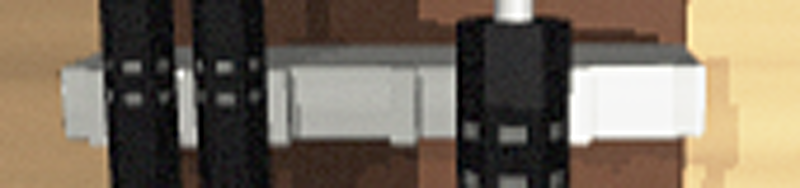

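Rail tops measured at 36 mm: the rack origin is about (0.657, 0.002), angle about 0. The free place shows between lips at columns 420 and 585 of the crop. Lower the driver.

>>> servo_tool --pt "0.007 -0.004 -0.05 0 0 0 -1" --pt "0.007 -0.004 -0.09 0 0 0 -1" --pt "0.007 -0.004 -0.115 0 0 0 -1" --pt "0.007 -0.004 -0.123 0 0 0 -1" --pt "0.007 -0.004 -0.124 0 0 0 -1" --pt "0.007 -0.004 -0.124 0 0 0 -1"

```text
clock: 15.75
tool_pos: [0.6596, 0.0011, 0.0583]
eef_rot: [0.001, -0.002, 1.0, -0.0]
ft_force: [-0.1, -0.4, -0.6]
gripper_width: 0.0102
finger_force: 30.0
```

>>> servo_tool --pt "0 0 -0.002 0 0 0 -1" --pt "0 0 -0.002 0 0 0 -1" --pt "0 0 -0.002 0 0 0 -0.5" --pt "0 0 -0.002 0 0 0 -0.5" --pt "0 0 -0.002 0 0 0 -0.5" --pt "0 0 0.02 0 0 0 -0.5" --pt "0 0 0.06 0 0 0 -0.5" --pt "0 0 0.13 0 0 0 -0.5"

```text
clock: 16.55
tool_pos: [0.6564, 0.0014, 0.1495]
eef_rot: [-0.004, -0.001, 1.0, 0.001]
ft_force: [0.4, 1.2, 0.2]
gripper_width: 0.0234
finger_force: 0.0
```

```bash
python3 c.py w7.png screwdriver,.041,.041 rack,.036,0
```

```text
t 16.6 tcp [0.662  0.0007 0.1617] yaw 90.19159795496326
screwdriver lm [218. 278.] 0.93 [0.6598 0.0015]
screwdriver sil [208. 277.] 0.57 rect [0.6505, 0.0018, 0.0119, 0.1332] ang 89.4 shift [-0.0153  0.0015]
rack lm [204. 280.] 0.82 [0.6579 0.0038]
rack sil [192. 252.] 0.6 rect [0.6408, -0.0355, 0.0664, 0.1149] ang 87.5 shift [-0.0283 -0.0483]
```

View pics/w7.png

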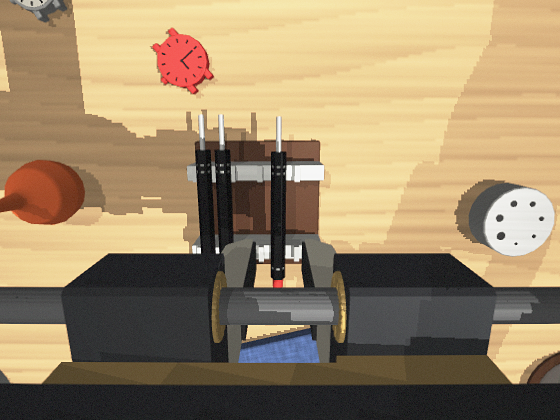

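The screwdriver lies on both rails in the free place (pixel 218,278), within 3 mm of the rack centre. Next is the blue watch.

>>> servo_tool --pt "-0.28 -0.133 0 0 0 -1 0.6" --pt "-0.28 -0.133 0 0 0 -1 0.6" --pt "-0.28 -0.133 0 0 0 -1 0.6" --pt "-0.28 -0.133 0 0 0 -1 0.6" --pt "-0.28 -0.133 0 0 0 -1 0.6" --pt "-0.28 -0.133 0 0 0 -1 0.6" --pt "-0.28 -0.133 0 0 0 -1 0.6" --pt "-0.28 -0.133 0 0 0 -1 0.6" --pt "-0.28 -0.133 0 0 0 -1 0.6" --pt "-0.28 -0.133 0 0 0 -1 0.6"

```text
clock: 17.8
tool_pos: [0.4475, -0.0981, 0.1505]
eef_rot: [-0.002, 0.683, 0.731, -0.001]
ft_force: [-0.6, 0.9, -0.4]
gripper_width: 0.0746
finger_force: 0.0
```

>>> servo_tool --pt "0 0 0 0 0 0 0.6" --pt "0 0 0 0 0 0 0.6"

```text
clock: 18.0
tool_pos: [0.448, -0.0983, 0.1511]
eef_rot: [-0.001, 0.679, 0.734, -0.0]
ft_force: [0.3, 0.4, 0.5]
gripper_width: 0.0741
finger_force: 0.0
```

```bash
python3 c.py w8.png watch_blue,.006,0 watch_white,.006,0 ceramic_tray,.018,0
python3 - <<'E'
import cv2
a=cv2.imread('pics/w8.png'); cv2.imwrite('pics/w8c.png',cv2.resize(a[0:260,20:540],(800,400),interpolation=cv2.INTER_CUBIC))
E
```

```text
t 18.05 tcp [ 0.4482 -0.0983  0.1513] yaw 4.4435024288862515
watch_blue lm [204. 282.] 0.67 [ 0.4507 -0.1016]
watch_blue sil [200. 280.] 0.76 rect [0.4494, -0.0998, 0.0451, 0.0421] ang 4.5 shift [ 0.0016 -0.002 ]
watch_white lm [290. 314.] 0.84 [ 0.4876 -0.1823]
watch_white lm [182. 384.] 0.62 [ 0.5379 -0.0748]
watch_white lm [295. 199.] 0.49 [ 0.3784 -0.1963]
watch_white sil [181. 388.] 0.79 rect [0.5428, -0.0744, 0.0469, 0.0438] ang 42.4 shift [0.1262 0.0318]
watch_white sil [281. 314.] 0.64 rect [0.4851, -0.1693, 0.036, 0.012] ang 4.5 shift [ 0.0492 -0.0946]
watch_white sil [283. 207.] 0.59 rect [0.3861, -0.1797, 0.0131, 0.007] ang 4.6 shift [-0.0829 -0.1085]
```

View pics/w8c.png

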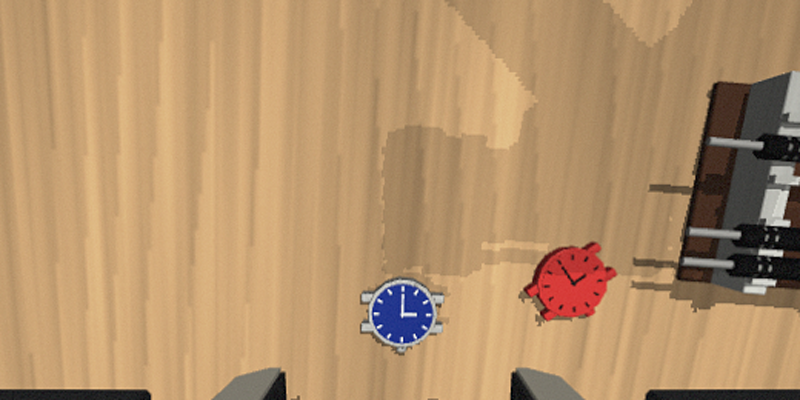

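The blue watch (full-image pixel 204,281) has its lugs left and right along the image row, so they already lie along the closing line, crown downward. The red look-alike is at (182,390). Descend and grip over the lugs.

>>> servo_tool --pt "0.002 -0.003 -0.06 0 0 0 0.45" --pt "0.002 -0.003 -0.12 0 0 0 0.45" --pt "0.002 -0.003 -0.16 0 0 0 0.45" --pt "0.002 -0.003 -0.175 0 0 0 0.45" --pt "0.002 -0.003 -0.175 0 0 0 0.45" --pt "0.002 -0.003 -0.175 0 0 0 -1" --pt "0.002 -0.003 -0.175 0 0 0 -1" --pt "0.002 -0.003 -0.175 0 0 0 -1" --pt "0.002 -0.003 -0.175 0 0 0 -1" --pt "0.002 -0.003 -0.175 0 0 0 -1"

```text
clock: 19.35
tool_pos: [0.4512, -0.1013, 0.0221]
eef_rot: [0.001, 0.68, 0.733, 0.0]
ft_force: [-0.4, 0.4, 6.4]
gripper_width: 0.0443
finger_force: 30.0
```

>>> servo_tool --pt "0 0 0.05 0 0 0 -1" --pt "0.015 -0.331 0.107 0 0 0.74 -1" --pt "0.015 -0.331 0.107 0 0 0.74 -1" --pt "0.015 -0.331 0.107 0 0 0.74 -1" --pt "0.015 -0.331 0.107 0 0 0.74 -1" --pt "0.015 -0.331 0.107 0 0 0.74 -1" --pt "0.015 -0.331 0.107 0 0 0.74 -1" --pt "0.015 -0.331 0.107 0 0 0.74 -1" --pt "0.015 -0.331 0.107 0 0 0.74 -1" --pt "0.015 -0.331 0.107 0 0 0.74 -1"

```text
clock: 20.35
tool_pos: [0.4613, -0.3492, 0.1012]
eef_rot: [-0.0, 0.166, 0.986, 0.0]
ft_force: [1.2, 0.0, -0.5]
gripper_width: 0.0445
finger_force: 30.0
```

```bash
python3 c.py w9.png watch_blue,.08,.08 ceramic_tray,.018,0 watch_white,.006,0
```

```text
t 20.4 tcp [ 0.4614 -0.349   0.1012] yaw 70.64898736892988
watch_blue lm [246. 277.] 0.6 [ 0.4569 -0.3483]
watch_blue sil [250. 278.] 0.6 rect [0.4592, -0.3483, 0.0482, 0.0415] ang 70.9 shift [-0.0029  0.0009]
ceramic_tray sil [208. 275.] 0.83 rect [0.454, -0.3488, 0.1196, 0.0644] ang 71.3 shift [-0.0098  0.0003]
watch_white lm [ 30. 454.] 0.83 [ 0.3792 -0.1969]
watch_white sil [ 29. 458.] 0.81 rect [0.383, -0.1981, 0.0423, 0.0463] ang 55.8 shift [-0.1045  0.2013]
watch_white sil [177. 509.] 0.64 rect [0.4871, -0.1843, 0.05, 0.0449] ang 27.8 shift [0.0343 0.2196]
```

View pics/w9.png

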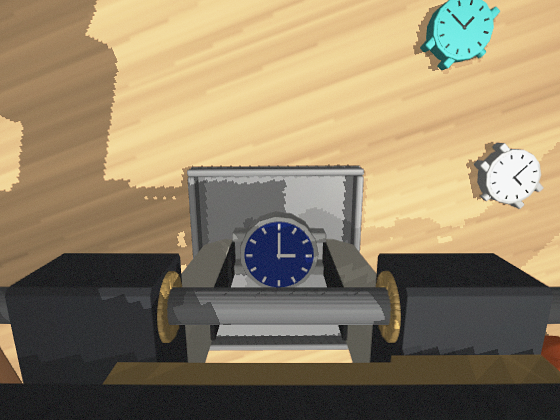

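The blue watch is held level, dial up, over the near half of the tray, centred between the walls (columns 193 and 360). The tray fits (0.49, -0.36), -19°. Lower and release.

>>> servo_tool --pt "0 0 -0.04 0 0 0 -1" --pt "0 0 -0.075 0 0 0 -1" --pt "0 0 -0.095 0 0 0 -1" --pt "0 0 -0.098 0 0 0 -1" --pt "0 0 -0.098 0 0 0 -1" --pt "0 0 -0.098 0 0 0 0.2" --pt "0 0 -0.098 0 0 0 0.2" --pt "0 0 -0.098 0 0 0 0.2" --pt "0 0 -0.06 0 0 0 0.2" --pt "0 0 -0.01 0 0 0 0.2"

```text
clock: 21.7
tool_pos: [0.4605, -0.348, 0.093]
eef_rot: [-0.002, 0.167, 0.986, 0.001]
ft_force: [0.3, -0.9, -0.1]
gripper_width: 0.0558
finger_force: 0.0
```

>>> servo_tool --pt "0.035 0.218 0.08 0 0 -0.51 0.5" --pt "0.035 0.218 0.08 0 0 -0.51 0.5" --pt "0.035 0.218 0.08 0 0 -0.51 0.5" --pt "0.035 0.218 0.08 0 0 -0.51 0.5" --pt "0.035 0.218 0.08 0 0 -0.51 0.5" --pt "0.035 0.218 0.08 0 0 -0.51 0.5" --pt "0.035 0.218 0.08 0 0 -0.51 0.5" --pt "0.035 0.218 0.08 0 0 -0.51 0.5"

```text
clock: 22.5
tool_pos: [0.4878, -0.1857, 0.154]
eef_rot: [0.0, 0.537, 0.844, -0.0]
ft_force: [-0.5, 0.0, -0.1]
gripper_width: 0.0698
finger_force: 0.0
```

```bash
python3 c.py w10.png watch_white,.006,0
python3 - <<'E'
import cv2
a=cv2.imread('pics/w10.png'); cv2.imwrite('pics/w10c.png',cv2.resize(a[130:280,180:380],(800,600),interpolation=cv2.INTER_CUBIC))
E
```

```text
t 22.55 tcp [ 0.4878 -0.1858  0.1539] yaw 25.008050692161685
watch_white lm [343. 366.] 0.93 [ 0.629  -0.2812]
watch_white lm [108. 388.] 0.92 [ 0.5374 -0.075 ]
watch_white lm [196. 280.] 0.85 [ 0.4872 -0.1822]
watch_white lm [159. 163.] 0.62 [ 0.3803 -0.1955]
watch_white sil [110. 392.] 0.91 rect [0.5428, -0.0749, 0.0484, 0.0417] ang 37.1 shift [0.0733 0.1479]
watch_white sil [348. 368.] 0.88 rect [0.6305, -0.2789, 0.0396, 0.0382] ang 24.8 shift [ 0.1903 -0.1242]
watch_white sil [162. 159.] 0.87 rect [0.3807, -0.1971, 0.0456, 0.0466] ang 29.9 shift [-0.1428 -0.0151]
watch_white sil [198. 280.] 0.86 rect [0.4866, -0.186, 0.0469, 0.0441] ang 25.0 shift [-0.0016 -0.0002]
```

View pics/w10c.png

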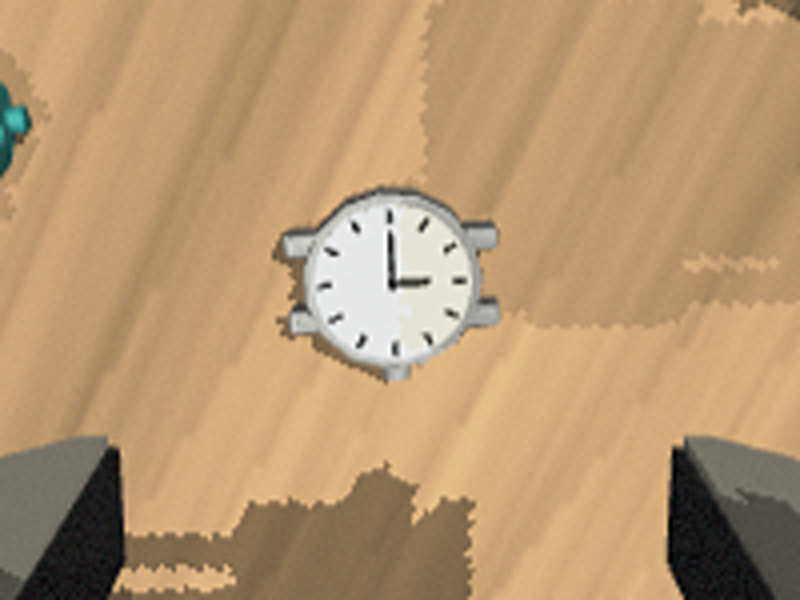

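White dial confirmed (pixel 199,278), lugs left and right, tilted 2° from the closing line. Turn 2°, descend and grip.

>>> servo_tool --pt "-0.001 0 -0.06 0 0 0.024 0.45" --pt "-0.001 0 -0.12 0 0 0.024 0.45" --pt "-0.001 0 -0.163 0 0 0.024 0.45" --pt "-0.001 0 -0.178 0 0 0.024 0.45" --pt "-0.001 0 -0.178 0 0 0.024 0.45" --pt "-0.001 0 -0.178 0 0 0.024 -1" --pt "-0.001 0 -0.178 0 0 0.024 -1" --pt "-0.001 0 -0.178 0 0 0.024 -1" --pt "-0.001 0 -0.178 0 0 0.024 -1" --pt "-0.001 0 -0.178 0 0 0.024 -1"

```text
clock: 23.65
tool_pos: [0.4876, -0.186, 0.0209]
eef_rot: [0.001, 0.522, 0.853, -0.0]
ft_force: [0.5, -0.1, 4.3]
gripper_width: 0.0445
finger_force: 30.0
```

>>> servo_tool --pt "0 0 0.05 0 0 0 -1" --pt "0 0 0.1 0 0 0 -1" --pt "0.045 -0.247 0.107 0 0 0.49 -1" --pt "0.045 -0.247 0.107 0 0 0.49 -1" --pt "0.045 -0.247 0.107 0 0 0.49 -1" --pt "0.045 -0.247 0.107 0 0 0.49 -1" --pt "0.045 -0.247 0.107 0 0 0.49 -1" --pt "0.045 -0.247 0.107 0 0 0.49 -1" --pt "0.045 -0.247 0.107 0 0 0.49 -1" --pt "0.045 -0.247 0.107 0 0 0.49 -1"

```text
clock: 24.65
tool_pos: [0.5206, -0.3697, 0.1002]
eef_rot: [-0.0, 0.164, 0.986, 0.0]
ft_force: [0.1, -0.0, -1.1]
gripper_width: 0.0441
finger_force: 30.0
```

```bash
python3 c.py w11.png watch_blue,.011,.005 ceramic_tray,.018,0
```

```text
t 24.7 tcp [ 0.5208 -0.3697  0.1004] yaw 71.12103832515531
watch_blue lm [127. 278.] 0.75 [ 0.46   -0.3487]
watch_blue sil [123. 279.] 0.93 rect [0.46, -0.3485, 0.0467, 0.0426] ang 70.1 shift [-0.081   0.0283]
ceramic_tray lm [175. 276.] 0.8 [ 0.4913 -0.3612]
ceramic_tray sil [158. 276.] 0.62 rect [0.4845, -0.3591, 0.1198, 0.1236] ang 71.4 shift [-0.0484  0.0142]
```

View pics/w11.png

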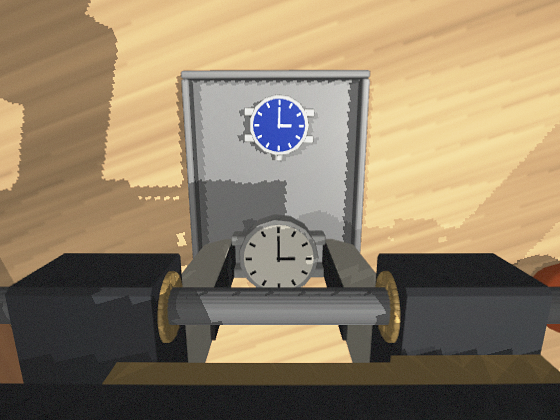

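The blue watch lies flat in the tray (127,278). White is held over the far half, with the tray centre measured at (0.491, -0.361). Lower, release and lift.

>>> servo_tool --pt "0 -0.001 -0.04 0 0 0 -1" --pt "0 -0.001 -0.075 0 0 0 -1" --pt "0 -0.001 -0.095 0 0 0 -1" --pt "0 -0.001 -0.098 0 0 0 -1" --pt "0 -0.001 -0.098 0 0 0 -1" --pt "0 -0.001 -0.098 0 0 0 0.2" --pt "0 -0.001 -0.098 0 0 0 0.2" --pt "0 -0.001 -0.098 0 0 0 0.2" --pt "0 -0.001 -0.06 0 0 0 0.2" --pt "0 -0.001 0 0 0 0 0.2"

```text
clock: 25.9
tool_pos: [0.5191, -0.3701, 0.0985]
eef_rot: [-0.003, 0.163, 0.987, 0.002]
ft_force: [0.4, -0.8, -0.5]
gripper_width: 0.0557
finger_force: 0.0
```

>>> servo_tool --pt "-0.15 0.1 0.15 0 0 0 0.2" --pt "-0.15 0.1 0.15 0 0 0 0.2" --pt "-0.15 0.1 0.15 0 0 0 0.2" --pt "-0.15 0.1 0.15 0 0 0 0.2" --pt "-0.15 0.1 0.15 0 0 0 0.2" --pt "-0.15 0.1 0.15 0 0 0 0.2"

```text
clock: 26.5
tool_pos: [0.4087, -0.2971, 0.2137]
eef_rot: [0.001, 0.164, 0.987, -0.001]
ft_force: [0.5, 0.6, -0.3]
gripper_width: 0.056
finger_force: 0.0
```

Run:
```python
from h import *
t=eyes.camera('top');s=eyes.camera('scene')
print(ctrl.get_state()['clock'])
for n,z in dict(watch_white=.005,watch_blue=.005,holder_round=.005,holder_square=.005,screwdriver=.041,ceramic_tray=0,walnut_tray=0,rack=0,blower=0,bench_block=0).items():
    print(n,*[[onz(p,r['at'],z)[:2].round(3).tolist() for r in finder.landmark_of(p,n)[:4]] for p in (t,s)])
a=cv2.resize(t['image'][130:290,70:470],(800,320),interpolation=cv2.INTER_CUBIC)
b=cv2.resize(s['image'][270:400,70:240],(366,280),interpolation=cv2.INTER_CUBIC);c=cv2.resize(s['image'][60:190,270:440],(366,280),interpolation=cv2.INTER_CUBIC)
o=np.zeros((600,800,3),np.uint8);o[:320]=a;o[320:,:366]=b;o[320:,400:766]=c
cv2.imwrite('pics/f.png',o[:,:,::-1])
```

```text
26.6
watch_white [[0.511, -0.377], [0.542, -0.073], [0.637, -0.284], [0.38, -0.193]] [[0.633, -0.285], [0.544, -0.082], [0.661, 0.003], [0.519, -0.366]]
watch_blue [] [[0.458, -0.348]]
holder_round [[0.476, 0.368], [0.54, 0.36]] [[0.466, 0.361], [0.659, 0.002]]
holder_square [[0.533, 0.365]] []
screwdriver [[0.66, 0.01]] [[0.556, 0.342], [0.662, 0.003]]
ceramic_tray [[0.486, -0.359]] [[0.491, -0.364]]
walnut_tray [[0.502, 0.361]] [[0.498, 0.355], [0.458, -0.349]]
rack [[0.657, 0.011]] [[0.661, 0.009], [0.457, -0.348]]
blower [[0.642, -0.183], [0.671, 0.205]] [[0.643, -0.178]]
bench_block [[0.674, 0.207], [0.489, -0.366]] [[0.674, 0.196]]
```

View pics/f.png

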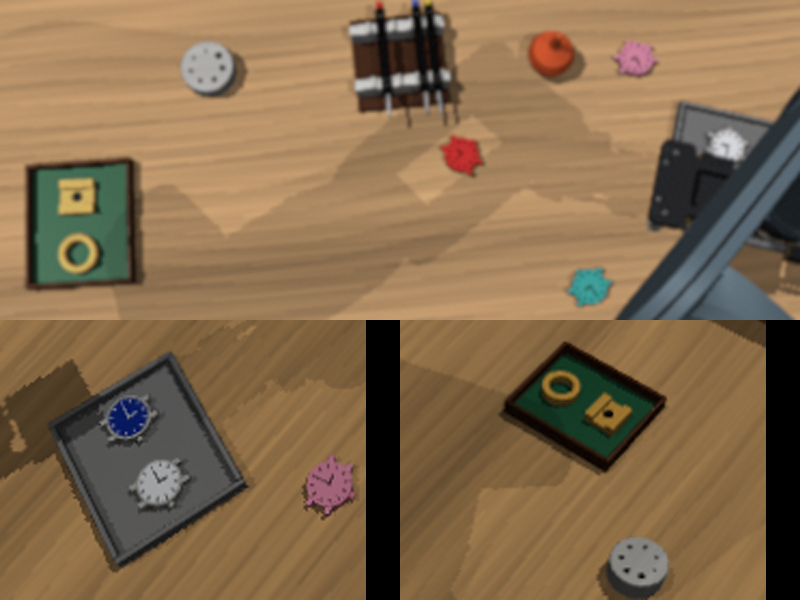

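Both holders lie flat in the walnut tray and both watches lie dial up in the ceramic tray. The screwdriver is in the free place, and the blower and bench block have not moved.

```bash
python3 -c "
from plant import ctrl
print(ctrl.finish_job())"
```

```text
the job is handed in; nothing more can be done
None
```

The job is handed in at about 27 s of the 106 s allowed: all five things were in their places in the last pictures and the bystanders untouched, but no verdict was returned.

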